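# Release the sprung cap from a change-gear stud and fit the spacer

## Robot

A 6-joint arm with a two-finger parallel gripper is mounted at the origin on the work surface. World frame = base frame: x ahead of the robot, y to its left, z up, the work surface at z = 0. Lengths are in mm, angles in rad, forces in N, time in s.
With the tool pointing down it reaches from about 300 to 775 mm from the base axis. Payload 14.6 kg.
Tool frame: the origin (TCP) lies at the very end of the fingers, on their centre line; the grasp point (between the pads) lies 19 mm behind it; z points along the fingers, y is the line along which they close (so a half turn about z gives the same grasp; the last joint's range is limited). The gripper opens to 94 mm and grips with 3 to 60 N. Pads are 16 mm wide; open, the fingers measure 119 mm over their backs; the gripper's body (75 mm by 177 mm) begins 78 mm behind the grasp point.
Start: joints at [-1.195, 0.3, 1.521, -0, 1.321, -0.067], TCP at [235.651, -496.948, 169.046] pointing down, gripper open.
Joint ranges: [-3.03, 3.03], [-0.79, 2.21], [0.23, 2.52], [-1.04, 4.18], [0, 3.07], [-2.55, 2.55]. Speed limits (rad/s): [2.22, 2.22, 2.57, 3.14, 3.14, 3.14].

## Interface

Orientations are given as [roll, pitch, yaw] about the fixed x, y, z axes, in that order (R = Rz(yaw) Ry(pitch) Rx(roll)).
In Python, from cell import manip, camera, get_calibration gives the robot as it stands. The module is installed in compiled form; this text tells all that it offers.
- The arm moves only by the tool jog_arm, never from a script. Its argument "plan" is one flat list of numbers, 6 for each row, row after row: the shift along the world's x, y, z in m, then the turn, a rotation vector about the world's x, y, z in degrees. A call has 1 to 20 rows; each row is the pose to reach, as a shift and turn from the pose commanded when the call began; what a row does not reach only later rows make up. A row lasts 1/10 s, in which the tool goes at most 50 mm and 8.59 degrees, less where a joint would pass 70% of its speed; a pose out of reach is approached as far as the arm can. A call with a gripper value outside its range is refused whole. "claw" is the finger opening in m, from 0 to 0.094, set as the call begins (left out, the last holds). The fingers move at their own pace and stop on an object; "force" is the grip in N (left out, the last holds). Time passes only in rows, so rows that repeat a pose let the fingers close. It gives the time, the measured TCP pose, the force, the opening and the grip force at its end, in the units of the state.
- manip.read_state(): the state, without advancing time (a new reading comes with each control period).
- camera(name): name is "scene" or "top" or "wrist"; returns (picture, depth): 480x640x3 uint8, red, green, blue; 480x640 float32, mm along the optical axis (not along the pixel's ray), 0 where there is no reading.
- get_calibration(name): a dict with "fx", "fy", "cx", "cy" (pixels), "origin" and "attitude" of the camera in the world. Camera axes: x right, y down, z forward; pixel columns grow to the right and rows downward; lengths in mm; the calibration is good to about 2 mm. A picture is of the moment at which its call begins: read the wrist's pose just before it. get_calibration takes no time and is no camera call; for the wrist camera it gives the pose at the moment of the call.
- manip.sign_off(): hands the job in; it is judged then, once.
The state is a dict: "clock": time; "joints": joint angles; "qd": joint speeds; "effort": joint torques, N m; "eef_pos": TCP position; "eef_rot": TCP orientation; "wrist_force": force on the tool from outside, world axes, zero at the start; "moment": the same for the moment, N m; "finger_gap": finger opening in mm; "finger_force": force on a finger pad.
Only numpy, scipy, OpenCV 4.12 (cv2) and the standard library are available. Lean on these libraries where they do the work, as an engineer would, in place of code of your own. Each camera call takes 0.05 s, during which the arm holds its last target. There are 200 camera calls.

## Task

Take the sprung retaining cap off the change-gear stud: press it down against its spring, twist it anticlockwise (seen from above) while feeling for the place where its catch lets go, lift it off without forcing it, and stand it upright in the blue parts tray. Then slide the brass spacer over the bare shaft until it rests on the sprung washer, and let go. Leave the tumbler, the carton and the wrench where they are.

Things in the scene. Friction and masses are not known exactly. Their poses are not given: they have to be found in the camera images.
- stud: Grey gear casing 150 x 150 x 36 mm, fixed to the bench, with a steel flange (104 mm across, top 46 mm above the bench) and an upright shaft at its centre. Origin under its centre at bench height, z up. Two red hooks and their yellow keepers (24 to 39 mm from the axis, tops 67 mm above the bench) hold the cap's lugs; nothing but shaft or cap stands higher.
- shaft_foot (a point): Point on the shaft's axis at the flange top, 46 mm above the bench; z up the shaft, axes as stud. Around the shaft lies the sprung steel washer, 44 mm across; its top is 14.5 mm above this point when free, 10.5 mm with the cap locked, 3.5 mm when pressed right down.
- shaft_top (a point): Centre of the shaft's top end, 54 mm above the flange (100 mm above the bench). Shaft 16 mm in diameter, its last 4 mm tapering to 11 mm.
- cap_grip (a point): Centre of the cap's red grip bar: 44 mm long along x, 14 mm thick along y, 26 mm high (13 mm above and below this point). The bar stands on the flat round shoulder of the aluminium cap, 42 mm across, 13 mm below this point; the cap's foot is 71 mm below it.
- cap_foot (a point): Centre of the cap's open foot (underside), z up the cap. The cap, about 0.2 kg, is a loose tube of 20 mm bore, 53 mm deep, standing over the shaft on the sprung washer; lift it 45 mm to clear the shaft. Two brass lugs at the foot point to its +x and -x (to 31.5 mm from the axis, 7.5 mm wide, 5 mm high). At the start the spring holds them up in pockets of the red hooks.
- catch (a point): On the shaft's axis at the hooks' top, 67 mm above the bench; axes as stud. How to press: the cap starts to go down at about 7 N, then 0.9 N more per mm; 4.5 mm down the lugs are below their pockets, 7 mm down is the solid end. Held down, it turns anticlockwise from above (+z) under the hooks; let up there it stays caught: do not pull.
- keeper_axis (a point): On the shaft's axis, 56 mm above the bench. The cap comes free where its lugs meet gaps in the yellow keepers, 45 to 81 degrees anticlockwise from the locked angle: set anew each time and in no reading. A gap is 10 degrees wider than a lug; turned beyond it, the lugs are caught again for 22 degrees, then a stop. In the gap the spring lifts the cap to 4 mm above its locked height and it lifts straight off.
- spacer_center (a point): Centre of the brass spacer, half-way up: a ring 34 mm in outer diameter, 19.6 mm bore, 30 mm high, about 0.13 kg, axis z. It stands upright on the black mat. Seated on the free washer its centre is 29.5 mm above the flange top.
- tray: Blue open parts tray, fixed, 170 mm (x) by 150 mm (y) by 22 mm high, walls and floor 5 mm; origin under its centre.
- mat: Black rubber mat, fixed, 140 x 120 x 4 mm, on which the spacer stands; origin under its centre. Tray and mat may change sides.
- tumbler: Black drinks tumbler, bystander, 83 mm across, 156 mm high, origin under its centre.
- carton: Yellow and black carton, bystander, 90 x 60 x 50 mm, origin under its centre.
- wrench: Steel wrench 160 mm long lying on the bench, bystander; origin under its middle.
Things that resemble listed ones, but are neither listed nor needed, are in the scene too. Of the things shaped like the tray, the blue one is meant.

How it is judged:
By the outcome, as a careful person would: the job done as asked, in the order asked, and still so for the second after the job is handed in, with the robot touching nothing.
It also fails if it takes over 72 s, if anything falls off the work surface, if the arm or the gripper's body presses on something with over 40 N, if the wrist force passes 120 N, or if a joint passes its speed limit or range.

## Working session

There is one attempt and no reset: what is moved stays moved. The work goes in short steps, Python scripts to look and compute and a tool call to move; the robot and the scene stay as the last step left them, time stands still between calls to the robot, and variables do not carry over. Pictures are saved under pics/ and viewed, at most 11 in all, crops included, and the job is handed in when it is done.

Besides the shell and the picture viewer there is one more tool, called after "Request:" in YAML: its name, and indented under it one key for each argument. jog_arm: Moves the arm, as the interface text tells. Its arguments: {"type":"object","properties":{"plan":{"type":"array"},"claw":{"type":"number"},"force":{"type":"number"}},"required":["plan"]}

```bash
mkdir -p pics
python3 - <<'E'
from cell import manip,camera,get_calibration
import cv2,numpy as np
for n in("top","scene"):
    p,d=camera(n);c=get_calibration(n);print(n,c)
    cv2.imwrite(f"pics/{n}0.png",p[:,:,::-1]);np.savez(f"pics/{n}0.npz",p=p,d=d)
s=manip.read_state();print(s)
E
```

```text
top {'fx': 457.32908565915426, 'fy': 457.32908565915426, 'cx': 313.82497130382023, 'cy': 236.28258762175201, 'origin': array([ 284.80298552,  121.51719999, 1235.6503498 ]), 'attitude': array([-2.99858323, -0.01948723, -1.56744724])}
scene {'fx': 446.90552620224986, 'fy': 446.90552620224986, 'cx': 315.9412534653127, 'cy': 231.86555720211763, 'origin': array([ 942.99308434, -456.03352554,  717.39315606]), 'attitude': array([-2.25721858, -0.00751241,  0.72286894])}
{'clock': 0.1, 'joints': array([-1.19462113e+00,  3.00371799e-01,  1.52153873e+00,  1.19643143e-05,
        1.32067963e+00, -6.66290975e-02]), 'qd': array([ 0.00069418, -0.00224169, -0.00261577, -0.00071626, -0.00092923,
        0.00114124]), 'effort': array([ 3.74601932e-04, -5.32645869e+01, -3.53286231e+01,  7.09388056e-02,
        2.35343393e-02, -5.67116581e-05]), 'eef_pos': array([ 235.54637888, -496.70546168,  168.55872914]), 'eef_rot': array([-3.14059814e+00, -7.79769241e-05,  4.42801287e-01]), 'wrist_force': array([-0.22743103,  0.50733627, -1.51100304]), 'moment': array([-0.00304414, -0.00609243, -0.0533046 ]), 'finger_force': 0.0, 'finger_gap': 93.99365022291198}
```

View pics/top0.png

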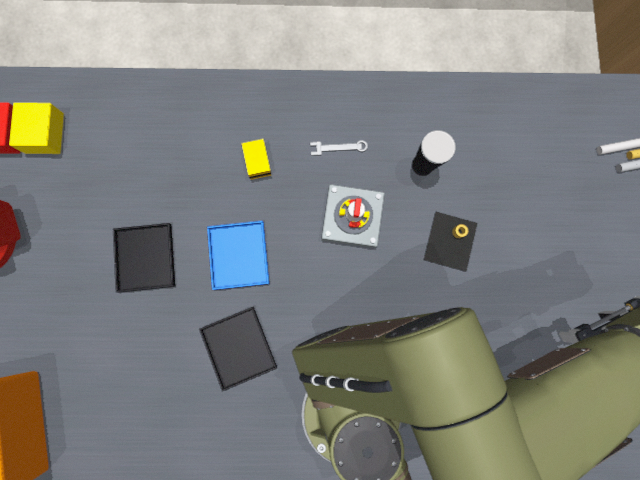

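View pics/scene0.png

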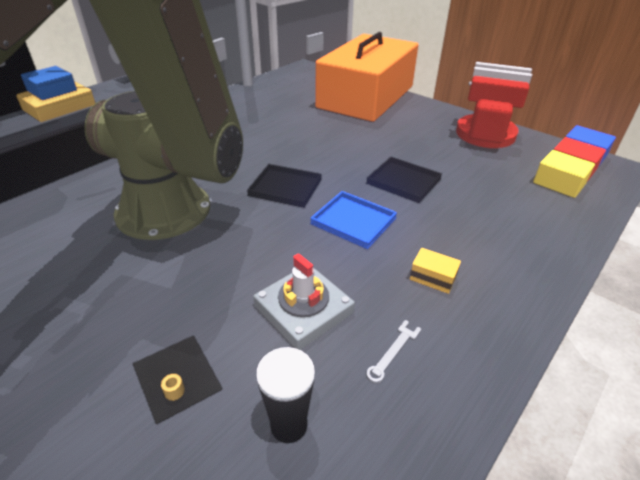

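The top view shows the cap on the stud at about (357,210), the blue tray at (239,256), the spacer at (461,231) on the mat, the tumbler at (435,150), and the carton and wrench beyond. The scene view agrees: cap (303,275), spacer (172,387), tray (354,218).

```bash
cat > h.py <<'E'
import numpy as np,cv2
from scipy.spatial.transform import Rotation as R
from cell import manip,camera,get_calibration
def ray(c,uv,z):
    uv=np.atleast_2d(np.array(uv,float))
    d=np.c_[(uv[:,0]-c['cx'])/c['fx'],(uv[:,1]-c['cy'])/c['fy'],np.ones(len(uv))]
    d=d@R.from_euler('xyz',c['attitude']).as_matrix().T
    return c['origin']+d*((z-c['origin'][2])/d[:,2])[:,None]
def cloud(c,dep):
    v,u=np.mgrid[:480,:640]
    P=np.stack([(u-c['cx'])/c['fx']*dep,(v-c['cy'])/c['fy']*dep,dep],-1)
    return P@R.from_euler('xyz',c['attitude']).as_matrix().T+c['origin']
def blobs(m,n=20):
    cs,_=cv2.findContours(m.astype(np.uint8),cv2.RETR_EXTERNAL,cv2.CHAIN_APPROX_NONE)
    return sorted([k[:,0] for k in cs if cv2.contourArea(k)>n],key=lambda k:-cv2.contourArea(k))
def rect(c,k,z):
    q=ray(c,k,z)[:,:2].astype(np.float32)
    (x,y),(w,h),a=cv2.minAreaRect(q)
    if w<h:w,h,a=h,w,a+90
    return np.round([x,y,w,h,a],1)   # long axis at angle a
E
python3 - <<'E'
from h import *
for n in("top","scene"):
    f=np.load(f"pics/{n}0.npz");p=f['p'];d=f['d'];c=get_calibration(n);W=cloud(c,d)
    h,s,v=cv2.split(cv2.cvtColor(p,cv2.COLOR_RGB2HSV)); x,y,z=W[...,0],W[...,1],W[...,2]
    roi=(d>0)&(x>300)&(x<800)&(abs(y)<500)
    red=((h<8)|(h>172))&(s>150)&(v>70)
    for nm,m,zz in(("bar",red&(z>110)&roi,140.5),("hooks",red&(z<90)&roi,67),("tray",(h>95)&(h<118)&(s>150)&(v>120)&roi,22),
      ("casing",(z>22)&(z<56)&(s<60)&roi,36),("brass",(h>12)&(h<30)&(s>110)&(v>90)&roi,34),("mat",(v<60)&roi&(z<20),4)):
        for k in blobs(m,8)[:4]: 
            print(n,nm,rect(c,k,zz),k.mean(0).round(0),"z",np.percentile(z[cv2.drawContours(np.zeros((480,640),np.uint8),[k],-1,1,-1)>0],[10,50,90]).round())
E
```

```text
top bar [514.5  -4.5  43.7  12.8 174.8] [357. 207.] z [139. 142. 145.]
top hooks [486.1  -5.   26.1  10.5  90.4] [354. 224.] z [65. 68. 71.]
top tray [409.5 300.7 170.3 151.2   6.5] [238. 255.] z [ 3.  7. 20.]
top casing [514.5  -4.2 151.6 149.7 171.8] [352. 216.] z [35. 39. 71.]
top casing [ 650.2 -184.1   50.1   20.    43.5] [418. 167.] z [25. 37. 51.]
top brass [674.  257.4  97.1  62.2  12.7] [258. 159.] z [46. 51. 54.]
top brass [ 474.7 -293.9   41.1   35.4  133.9] [460. 231.] z [ 6. 30. 36.]
top brass [538.8  18.6  50.1  17.5 155.7] [344. 207.] z [51. 67. 71.]
top brass [504.4 -34.7  51.5  17.4 149. ] [364. 219.] z [46. 67. 70.]
top mat [ 420.2 -233.5   53.1   53.1  165.3] [434. 254.] z [2. 5. 9.]
top mat [411.  483.2 171.4  13.    6.3] [172. 255.] z [ 2. 10. 19.]
top mat [ 464.1 -285.7   59.1   34.    43.8] [454. 236.] z [2. 5. 7.]
top mat [ 647.3 -191.9   50.1   16.1   55.4] [418. 172.] z [ 4. 12. 18.]
scene bar [524.9 -12.3  55.7  23.1 172.4] [303. 264.] z [127. 139. 142.]
scene hooks [548.5  -5.6  27.5  11.   95.3] [315. 295.] z [65. 67. 68.]
scene tray [416.8 292.7 176.9 167.2   6.2] [354. 218.] z [ 4.  7. 21.]
scene casing [521.   -9.9 157.4 155.  171.8] [303. 302.] z [32. 36. 46.]
scene casing [ 683.2 -220.2   59.    30.4   46.5] [288. 427.] z [24. 38. 53.]
scene casing [668.6 211.   61.5   9.9   8.9] [424. 276.] z [23. 24. 27.]
scene brass [668.9 263.3  94.3  84.4  13.7] [436. 265.] z [35. 50. 52.]
scene brass [ 486.7 -298.4   51.2   33.6  165.2] [172. 386.] z [10. 28. 34.]
scene brass [486.9 -14.7  62.3  21.  148.3] [289. 294.] z [49. 64. 68.]
scene brass [688.5 202.7  85.   13.5  13.6] [430. 284.] z [ 2.  8. 13.]
scene mat [ 459.3 -302.   110.8   63.9  163.9] [161. 394.] z [2. 4. 5.]
scene mat [ 680.8 -216.    58.4   27.7   50.1] [289. 435.] z [ 2. 10. 18.]
scene mat [ 413.2 -226.5   48.5   25.1   22.8] [186. 347.] z [2. 4. 5.]
```

Request:
jog_arm:
  plan: [0.24,0.205,0.11,0,0,-32,0.24,0.205,0.11,0,0,-32,0.24,0.205,0.11,0,0,-32,0.24,0.205,0.11,0,0,-32,0.24,0.205,0.11,0,0,-32,0.24,0.205,0.11,0,0,-32,0.24,0.205,0.11,0,0,-32,0.24,0.205,0.11,0,0,-32,0.24,0.205,0.11,0,0,-32,0.24,0.205,0.11,0,0,-32,0.24,0.205,0.11,0,0,-32]

```text
clock: 1.2
eef_pos: [474.8, -292.7, 278.5]
eef_rot: [-3.141, 0.001, -0.117]
wrist_force: [0.1, 0.2, 1.2]
finger_gap: 94.0
finger_force: 0.0
```

Run:
```python
from h import *
s=manip.read_state();c=get_calibration("wrist");p,d=camera("wrist")
print(s['clock'],s['eef_pos'],s['eef_rot'],s['joints'],c)
cv2.imwrite("pics/w1.png",p[:,:,::-1]);np.savez("pics/w1.npz",p=p,d=d,c=c)
```

```text
1.2 [ 474.77927758 -292.74488763  278.54343843] [-3.14125113e+00  8.27850805e-04 -1.17305938e-01] [-6.18140734e-01  2.61775010e-01  1.31901509e+00 -9.79212860e-05
  1.56169272e+00  1.06996261e+00] {'fx': 422.6698752984405, 'fy': 422.6698752984405, 'cx': 315.8139018053332, 'cy': 241.81402535780774, 'origin': array([ 547.3412664 , -301.65473652,  493.43750922]), 'attitude': array([ 2.88786864e+00, -1.12887778e-03, -1.68816915e+00])}
```

View pics/w1.png

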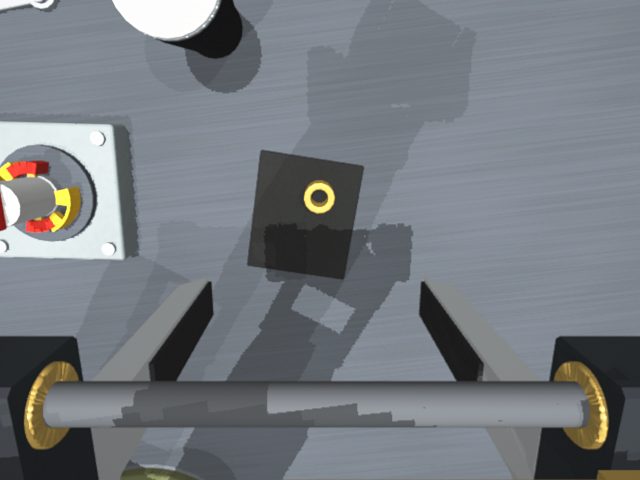

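The spacer is seen from above at (319,197) on the mat, and the stud is at the left edge. Next, the same view of the stud.

Request:
jog_arm:
  plan: [0.01,0.29,0,0,0,0,0.01,0.29,0,0,0,0,0.01,0.29,0,0,0,0,0.01,0.29,0,0,0,0,0.01,0.29,0,0,0,0,0.01,0.29,0,0,0,0,0.01,0.29,0,0,0,0,0.01,0.29,0,0,0,0]

```text
clock: 2.05
eef_pos: [485.5, -2.1, 279.0]
eef_rot: [3.141, 0.0, -0.115]
wrist_force: [-0.0, 0.2, -0.0]
finger_gap: 93.6
finger_force: 0.0
```

```bash
cat > m.py <<'E'
from h import *
def masks(p,c,d):
    W=cloud(c,d);h,s,v=cv2.split(cv2.cvtColor(p,cv2.COLOR_RGB2HSV))
    return W,((h<8)|(h>172))&(s>150)&(v>70),(h>12)&(h<32)&(s>110)&(v>70),h,s,v
E
python3 - <<'E'
from m import *
s=manip.read_state();c=get_calibration("wrist");p,d=camera("wrist")
print(s['clock'],s['eef_pos'],s['eef_rot'])
cv2.imwrite("pics/w2.png",p[:,:,::-1]);np.savez("pics/w2.npz",p=p,d=d,c=c)
W,red,br,h,sa,v=masks(p,c,d);z=W[...,2];ok=d>0
for k in blobs(red&ok&(z>133),50)[:2]: print("bar",rect(c,k,140.5),k.mean(0))
for k in blobs(red&ok&(z>60)&(z<72),30)[:4]: print("hook",rect(c,k,67))
for k in blobs(br&ok&(z>60)&(z<72),30)[:4]: print("keep",rect(c,k,67))
for k in blobs(ok&(z>31)&(z<41)&(sa<60),500)[:2]: print("casing",rect(c,k,36))
for k in blobs(ok&(z>42)&(z<50),300)[:2]: print("flange",rect(c,k,46))
f=np.load("pics/w1.npz",allow_pickle=True);c=f['c'].item();p=f['p'];d=f['d']
W,red,br,h,sa,v=masks(p,c,d);z=W[...,2]
roi=np.zeros((480,640),bool);roi[170:225,290:350]=1
for nm,m in(("rim",br&roi&(z>30)),("brass",br&roi)):
  for k in blobs(m,50)[:1]:
    q=ray(c,k,34)[:,:2].astype(np.float32);print(nm,cv2.minEnclosingCircle(q),cv2.fitEllipse(q),np.median(z[m]))
E
```

```text
2.05 [485.52167373  -2.0743245  279.00042371] [ 3.14138249e+00  7.79486821e-06 -1.14893589e-01]
bar [518.   -6.   43.2  13.5 173.4] [315.53488372 181.80620155]
hook [547.1  -6.1  28.9  12.8  89. ]
hook [486.6 -14.9  13.6   6.9 117.4]
keep [533.8  19.4  47.8  17.8 154.1]
keep [501.7 -32.6  47.6  16.3 157.5]
casing [518.3  -6.3 148.4 148.4  81.7]
flange [518.1  -6.6 102.1 102.   37.5]
flange [671.6 254.8  90.5  63.3  12.7]
rim ((478.5707092285156, -297.69830322265625), 17.196033477783203) ((478.5468444824219, -297.07940673828125), (32.18099594116211, 32.48570251464844), 110.90937042236328) 32.91630147398695
brass ((479.31158447265625, -297.3560485839844), 18.46807098388672) ((479.1337890625, -297.38714599609375), (33.31807327270508, 36.3377799987793), 87.32770538330078) 32.3214485118786
```

View pics/w2.png

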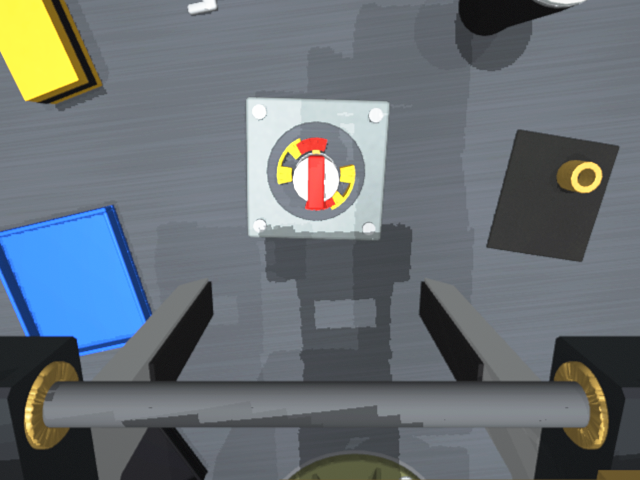

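The stud is centred at (316,181) with its red bar nearly vertical in the picture; wrist and top views put the axis at about (517,-6) and the bar at -6.6°. The gripper already has that yaw, so I'll descend and grip.

Request:
jog_arm:
  plan: [0.0315,-0.004,-0.1,0,0,0,0.0315,-0.004,-0.1,0,0,0,0.0315,-0.004,-0.12,0,0,0,0.0315,-0.004,-0.14,0,0,0,0.0315,-0.004,-0.15,0,0,0,0.0315,-0.004,-0.16,0,0,0,0.0315,-0.004,-0.161,0,0,0,0.0315,-0.004,-0.161,0,0,0]
  claw: 0.06
  force: 40

```text
clock: 2.9
eef_pos: [517.4, -6.3, 118.6]
eef_rot: [-3.142, -0.001, -0.116]
wrist_force: [0.2, -0.6, 0.0]
finger_gap: 59.8
finger_force: 0.0
```

Request:
jog_arm:
  plan: [0,0,0,0,0,0,0,0,0,0,0,0,0,0,0,0,0,0,0,0,0,0,0,0,0,0,0,0,0,0,0,0,0,0,0,0]
  claw: 0
  force: 40

```text
clock: 3.5
eef_pos: [517.2, -5.9, 118.1]
eef_rot: [3.142, -0.0, -0.116]
wrist_force: [-0.2, 0.3, -0.3]
finger_gap: 15.5
finger_force: 0.0
```

Run:
```python
from m import *
s=manip.read_state();c=get_calibration("wrist");p,d=camera("wrist")
for k in('clock','eef_pos','eef_rot','wrist_force','moment','finger_gap','finger_force'):print(k,s[k])
cv2.imwrite("pics/w3.png",p[:,:,::-1])
```

```text
clock 3.5
eef_pos [517.15588098  -5.93812711 118.08567941]
eef_rot [ 3.14157014e+00 -4.85685216e-05 -1.15648061e-01]
wrist_force [-0.18373969  0.2570168  -0.29209468]
moment [-0.00796193  0.07103032 -0.00390557]
finger_gap 15.544448236832721
finger_force 0.0
```

View pics/w3.png

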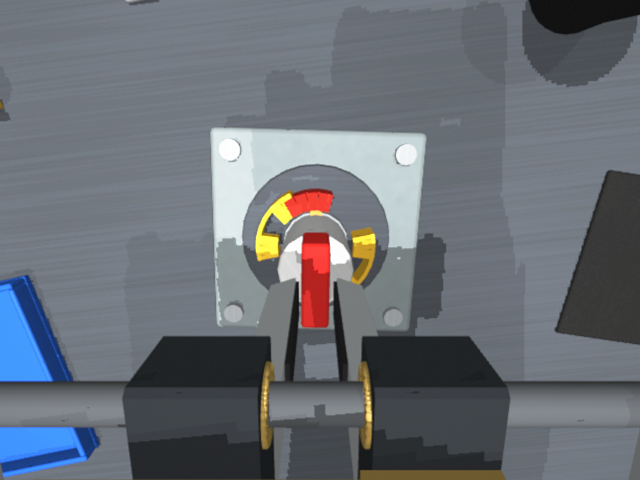

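The bar lies centred between the fingers at about (315,280), which are still about 1.5 mm short of closing on it.

Request:
jog_arm:
  plan: [0,0,0,0,0,0,0,0,0,0,0,0,0,0,0,0,0,0]

```text
clock: 3.85
eef_pos: [517.2, -6.0, 118.1]
eef_rot: [3.142, -0.0, -0.116]
wrist_force: [-0.1, -0.4, 0.4]
finger_gap: 0.4
finger_force: 0.0
```

```bash
cat > st.py <<'E'
from cell import manip
s=manip.read_state()
for k in('clock','eef_pos','eef_rot','wrist_force','moment','finger_gap','finger_force'):print(k,s[k])
E
python3 st.py
```

```text
clock 3.85
eef_pos [517.15469218  -5.95040175 118.05460826]
eef_rot [ 3.14157745e+00 -2.50912831e-05 -1.15727418e-01]
wrist_force [-0.08570505 -0.43117118  0.36014899]
moment [ 0.03496336 -0.03097502 -0.0051735 ]
finger_gap 0.377176252397065
finger_force 0.0
```

Run:
```python
from m import *
c=get_calibration("wrist");p,d=camera("wrist")
A=R.from_euler('xyz',c['attitude']).as_matrix()
for P in([517,-6,118],[517,-6,137],[517,-6,140],[495,-4,140],[539,-8,140]):
    q=A.T@(np.array(P)-c['origin']);print(P,q[:2]/q[2]*c['fx']+[c['cx'],c['cy']],q[2])
W=cloud(c,d);print(W[235:330:15,315].round())
p2,_=camera("scene")
a=p[150:450,120:520,::-1];b=cv2.resize(p2[210:360,200:400,::-1],(400,300),interpolation=cv2.INTER_CUBIC)
cv2.imwrite("pics/w4.png",np.hstack([a,b]))
```

```text
[517, -6, 118] [314.779639   273.45905248] 226.40932211196724
[517, -6, 137] [314.74505687 285.91877009] 208.01388781067567
[517, -6, 140] [314.7390295  288.09039447] 205.109345552577
[495, -4, 140] [315.88214178 329.7795918 ] 210.63654539668
[539, -8, 140] [313.53260283 244.09212763] 199.58214570847403
[[539.  -9. 124.]
 [536.  -8. 141.]
 [529.  -7. 140.]
 [521.  -7. 141.]
 [514.  -6. 140.]
 [511.  -5. 153.]
 [497.  -4. 140.]]
```

View pics/w4.png

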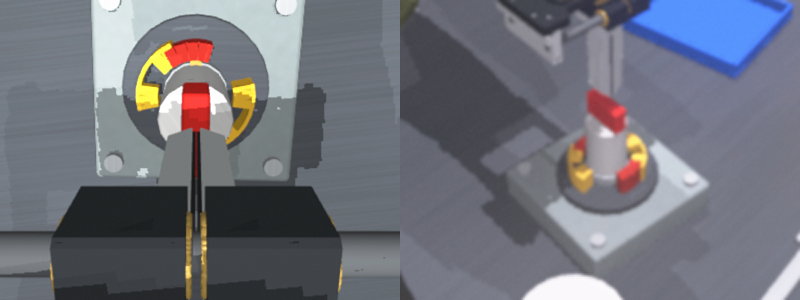

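The left crop shows the closed fingers covering the rear half of the bar, i.e. above it. The right crop shows the fingertip ending just above or behind the bar, so the bar wasn't gripped. I'll check the fingertip's true position.

Run:
```python
from m import *
c=get_calibration("wrist");p,d=camera("wrist");W=cloud(c,d)
for col in (296,304,326,334):
    print(col,[tuple(W[r,col].round().astype(int)) for r in range(270,345,8)])
c=get_calibration("scene");p,d=camera("scene");A=R.from_euler('xyz',c['attitude']).as_matrix()
for P in([517,-6,118],[517,-6,140],[517,-6,160]):
    q=A.T@(np.array(P)-c['origin']);print(P,q[:2]/q[2]*c['fx']+[c['cx'],c['cy']],q[2])
W=cloud(c,d)
for r in range(222,292,4):print(r,[(tuple(W[r,k].round().astype(int)),tuple(p[r,k])) for k in (297,302,307)])
```

```text
296 [(np.int64(519), np.int64(4), np.int64(114)), (np.int64(514), np.int64(5), np.int64(114)), (np.int64(528), np.int64(1), np.int64(164)), (np.int64(528), np.int64(0), np.int64(174)), (np.int64(528), np.int64(0), np.int64(182)), (np.int64(528), np.int64(0), np.int64(189)), (np.int64(528), np.int64(-1), np.int64(196)), (np.int64(528), np.int64(-1), np.int64(203)), (np.int64(528), np.int64(-1), np.int64(208)), (np.int64(552), np.int64(-7), np.int64(260))]
304 [(np.int64(526), np.int64(-2), np.int64(139)), (np.int64(523), np.int64(-1), np.int64(140)), (np.int64(528), np.int64(-3), np.int64(165)), (np.int64(527), np.int64(-3), np.int64(173)), (np.int64(528), np.int64(-3), np.int64(182)), (np.int64(528), np.int64(-3), np.int64(190)), (np.int64(528), np.int64(-4), np.int64(197)), (np.int64(527), np.int64(-4), np.int64(202)), (np.int64(528), np.int64(-4), np.int64(209)), (np.int64(550), np.int64(-8), np.int64(258))]
326 [(np.int64(525), np.int64(-12), np.int64(139)), (np.int64(522), np.int64(-12), np.int64(140)), (np.int64(527), np.int64(-12), np.int64(164)), (np.int64(526), np.int64(-12),
[... 5483 characters left out ...]
8(168), np.uint8(174))), ((np.int64(536), np.int64(-14), np.int64(101)), (np.uint8(172), np.uint8(167), np.uint8(174)))]
286 [((np.int64(521), np.int64(-26), np.int64(89)), (np.uint8(158), np.uint8(154), np.uint8(159))), ((np.int64(529), np.int64(-20), np.int64(90)), (np.uint8(173), np.uint8(167), np.uint8(176))), ((np.int64(535), np.int64(-12), np.int64(88)), (np.uint8(172), np.uint8(167), np.uint8(174)))]
290 [((np.int64(519), np.int64(-24), np.int64(75)), (np.uint8(159), np.uint8(154), np.uint8(160))), ((np.int64(530), np.int64(-21), np.int64(80)), (np.uint8(174), np.uint8(168), np.uint8(174))), ((np.int64(536), np.int64(-13), np.int64(78)), (np.uint8(171), np.uint8(165), np.uint8(173)))]
```

Run:
```python
from m import *
c=get_calibration("wrist");p,d=camera("wrist");W=cloud(c,d)
for r in range(276,290):print(r,W[r,300].round(1),W[r,330].round(1))
c=get_calibration("scene");p,d=camera("scene");W=cloud(c,d)
for r in range(250,259):print(r,[tuple(W[r,k].round(0)) for k in (304,306,308)])
f=np.load("pics/w2.npz",allow_pickle=True);W=cloud(f['c'].item(),f['d'])
for r in range(276,296,2):print(r,W[r,208].round(1),W[r,425].round(1))
```

```text
276 [515.2   2.3 114.3] [513.1 -13.9 113.7]
277 [514.4   2.5 113.5] [512.8 -13.9 114.5]
278 [514.1   2.5 114.3] [512.1 -13.8 114.2]
279 [513.3   2.6 113.8] [511.2 -13.7 113.2]
280 [512.6   2.7 113.4] [510.9 -13.7 113.9]
281 [527.5  -0.7 157.2] [526.3 -13.8 158.2]
282 [528.   -0.9 159.9] [526.2 -13.8 159. ]
283 [527.9  -0.9 160.8] [526.3 -13.7 160.6]
284 [528.1  -1.  162.6] [526.7 -13.7 162.9]
285 [528.2  -1.  164.1] [525.9 -13.7 161.9]
286 [527.6  -1.  163.7] [526.  -13.6 163.4]
287 [527.6  -1.  165.1] [526.4 -13.6 165.6]
288 [527.9  -1.1 167. ] [526.6 -13.5 167.5]
289 [527.2  -1.  166.3] [526.5 -13.5 168.2]
250 [(np.float64(526.0), np.float64(-10.0), np.float64(174.0)), (np.float64(527.0), np.float64(-6.0), np.float64(172.0)), (np.float64(527.0), np.float64(0.0), np.float64(168.0))]
251 [(np.float64(525.0), np.float64(-9.0), np.float64(171.0)), (np.float64(525.0), np.float64(-3.0), np.float64(167.0)), (np.float64(526.0), np.float64(1.0), np.float64(165.0))]
252 [(np.float64(524.0), np.float64(-8.0), np.float64(166.0)), (np.float64(527.0), np.float64(-6.0), np.float64(167.0)), (np.fl
[... 867 characters left out ...]
0), np.float64(1.0)), (np.float64(415.0), np.float64(122.0), np.float64(-1.0))]
258 [(np.float64(516.0), np.float64(1.0), np.float64(141.0)), (np.float64(414.0), np.float64(116.0), np.float64(-1.0)), (np.float64(418.0), np.float64(119.0), np.float64(-1.0))]
276 [402.3 140.9  -2.6] [ 372.5 -125.5    0.8]
278 [400.1 141.   -1.3] [489.9 -52.2 315.3]
280 [397.2 141.7  -2.3] [489.3 -51.9 316.4]
282 [499.7  43.8 317. ] [488.9 -51.6 317.7]
284 [499.5  43.3 319.1] [488.6 -51.1 319.4]
286 [498.8  43.3 319.8] [488.6 -50.6 321.6]
288 [497.9  43.4 319.9] [488.5 -50.  323.8]
290 [497.1  43.5 320.2] [487.7 -50.  323.8]
292 [496.4  43.5 320.7] [486.4 -50.1 323. ]
294 [495.6  43.6 321. ] [486.2 -49.7 324.7]
```

Both cameras agree that the real fingertips are at z≈157 when the reported TCP z is 118, so the reported TCP lies about 38.5 mm beyond the real tips. The lateral position matches. I'll open and go down the missing amount.

Request:
jog_arm:
  plan: [0,0,0,0,0,0,0,0,0,0,0,0,0,0,0,0,0,0,0,0,0,0,0,0,0,0,-0.01,0,0,0,0,0,-0.02,0,0,0,0,0,-0.028,0,0,0,0,0,-0.034,0,0,0,0,0,-0.036,0,0,0,0,0,-0.036,0,0,0]
  claw: 0.045
  force: 40

```text
clock: 5.15
eef_pos: [517.1, -5.9, 81.8]
eef_rot: [3.142, 0.0, -0.116]
wrist_force: [0.1, -0.1, -0.0]
finger_gap: 45.2
finger_force: 0.0
```

Run:
```python
from m import *
s=manip.read_state();print(s['eef_pos'],s['wrist_force'],s['finger_gap'])
for n in("scene","wrist"):
    c=get_calibration(n);p,d=camera(n);W=cloud(c,d);z=W[...,2]
    _,red,br,h,sa,v=masks(p,c,d)
    for k in blobs(red&(d>0)&(z>110)&(W[...,0]>450)&(W[...,0]<600),20)[:1]:print(n,"red",rect(c,k,140.5))
    # finger side faces: grey points within 40 of axis, lowest z above 112
    m=(d>0)&(abs(W[...,0]-527)<4)&(abs(W[...,1]+6)<45)&(abs(W[...,1]+6)>23)&(z>100)&(z<200)
    q=W[m];print(n,[ (np.percentile(q[g][:,2],[0,2,5]).round(1),q[g].mean(0).round(1)) for g in (q[:,1]>-6,q[:,1]<-6) if g.sum()>3])
```

```text
[517.07201387  -5.93731923  81.76343613] [ 0.05438025 -0.14767573 -0.0191898 ] 45.17565834277701
scene red [482.8 984.4 365.2 123.5 104.6]
scene [(array([117.1, 123. , 125.8]), array([528.4,  21.5, 163.9])), (array([126.5, 129. , 132.7]), array([523.4, -35.1, 162.3]))]
wrist red [521.4  -6.7  49.1  13.3 172.1]
wrist [(array([117.8, 124.6, 129.1]), array([530.4,  21.2, 168.2])), (array([117.4, 123.9, 128.7]), array([523.8, -35.5, 167.8]))]
```

Request:
jog_arm:
  plan: [0,0,0,0,0,0,0,0,0,0,0,0,0,0,0,0,0,0,0,0,0,0,0,0,0,0,0,0,0,0,0,0,0,0,0,0,0,0,0,0,0,0]
  claw: 0
  force: 40

```text
clock: 5.95
eef_pos: [517.2, -5.8, 82.1]
eef_rot: [-3.141, -0.0, -0.116]
wrist_force: [0.7, 2.6, 1.2]
finger_gap: 13.8
finger_force: 40.0
```

```bash
python3 st.py
```

```text
clock 5.95
eef_pos [517.22052308  -5.78791047  82.13794377]
eef_rot [-3.14131309e+00 -1.60103889e-04 -1.15707811e-01]
wrist_force [0.68611789 2.609012   1.18345062]
moment [ 0.54749234  0.11997533 -0.09939059]
finger_gap 13.835436625615474
finger_force 39.970479011535645
```

Request:
jog_arm:
  plan: [0,0,-0.002,0,0,0,0,0,-0.004,0,0,0,0,0,-0.0055,0,0,0,0,0,-0.0055,0,0,0,0,0,-0.0055,0,0,0]

```text
clock: 6.45
eef_pos: [517.5, -5.8, 77.4]
eef_rot: [-3.141, -0.001, -0.116]
wrist_force: [-3.2, 2.5, 10.0]
finger_gap: 13.4
finger_force: 40.0
```

```bash
python3 st.py
```

```text
clock 6.45
eef_pos [517.46765349  -5.82322841  77.38215315]
eef_rot [-3.14132643e+00 -9.45925933e-04 -1.15656380e-01]
wrist_force [-3.21633013  2.51071791  9.96346334]
moment [ 0.61407642  0.77838868 -0.08091446]
finger_gap 13.375408024734854
finger_force 39.97754216194153
```

Request:
jog_arm:
  plan: [0,0,-0.0012,0,0,0,0,0,-0.0012,0,0,0,0,0,-0.0012,0,0,5,0,0,-0.0012,0,0,10,0,0,-0.0012,0,0,15,0,0,-0.0012,0,0,15]

```text
clock: 7.05
eef_pos: [518.1, -6.2, 76.6]
eef_rot: [3.141, -0.003, 0.149]
wrist_force: [-0.0, -0.1, 10.8]
finger_gap: 14.0
finger_force: 40.0
```

```bash
python3 st.py
```

```text
clock 7.05
eef_pos [518.1369736   -6.17367284  76.60146058]
eef_rot [ 3.14068692e+00 -2.64492101e-03  1.49304057e-01]
wrist_force [-0.03468129 -0.13470783 10.83899565]
moment [0.11868669 0.1483257  0.0123911 ]
finger_gap 14.042638478477938
finger_force 39.98635232448578
```

Request:
jog_arm:
  plan: [0,0,0,0,0,7,0,0,0,0,0,14,0,0,0,0,0,21,0,0,0,0,0,26,0,0,0,0,0,26]

```text
clock: 7.55
eef_pos: [518.3, -6.2, 76.6]
eef_rot: [3.139, -0.002, 0.603]
wrist_force: [-0.1, 0.7, 11.4]
finger_gap: 13.5
finger_force: 40.0
```

Request:
jog_arm:
  plan: [0,0,0.001,0,0,0,0,0,0.001,0,0,0,0,0,0.001,0,0,0]

```text
clock: 7.85
eef_pos: [518.2, -6.2, 77.6]
eef_rot: [3.139, -0.002, 0.6]
wrist_force: [0.1, 0.6, 11.2]
finger_gap: 14.0
finger_force: 40.0
```

Request:
jog_arm:
  plan: [0,0,0.001,0,0,0,0,0,0.001,0,0,0,0,0,0.001,0,0,0]

```text
clock: 8.15
eef_pos: [518.0, -6.2, 77.8]
eef_rot: [3.14, -0.002, 0.6]
wrist_force: [4.7, -0.8, 2.5]
finger_gap: 13.9
finger_force: 40.0
```

```bash
python3 st.py
```

```text
clock 8.15
eef_pos [518.03032839  -6.17359717  77.75529736]
eef_rot [ 3.13996684e+00 -1.60628229e-03  5.99968849e-01]
wrist_force [ 4.72159635 -0.80496334  2.51253226]
moment [-0.07627994 -1.06445834  0.0752325 ]
finger_gap 13.863084434802138
finger_force 39.993910789489746
```

Request:
jog_arm:
  plan: [0,0,0,0,0,4,0,0,0,0,0,4]

```text
clock: 8.35
eef_pos: [517.8, -6.2, 77.8]
eef_rot: [3.14, -0.001, 0.671]
wrist_force: [3.6, -1.0, 5.0]
finger_gap: 13.6
finger_force: 40.0
```

Request:
jog_arm:
  plan: [0,0,0,0,0,4,0,0,0,0,0,4]

```text
clock: 8.55
eef_pos: [517.6, -6.2, 77.8]
eef_rot: [3.141, -0.001, 0.74]
wrist_force: [2.2, -0.2, 7.0]
finger_gap: 13.6
finger_force: 40.0
```

Request:
jog_arm:
  plan: [0,0,0,0,0,4,0,0,0,0,0,4]

```text
clock: 8.75
eef_pos: [517.4, -6.1, 77.8]
eef_rot: [3.141, -0.0, 0.81]
wrist_force: [0.2, 0.0, 7.1]
finger_gap: 13.8
finger_force: 40.0
```

Request:
jog_arm:
  plan: [0,0,0.0007,0,0,0,0,0,0.0007,0,0,0]

```text
clock: 8.95
eef_pos: [517.3, -6.1, 78.0]
eef_rot: [3.141, -0.0, 0.808]
wrist_force: [4.6, -0.8, 0.6]
finger_gap: 13.4
finger_force: 40.0
```

Still caught at 53° (force fell, no rise). I'll continue with this lighter load.

Request:
jog_arm:
  plan: [0,0,0,0,0,3.5,0,0,0,0,0,3.5]

```text
clock: 9.15
eef_pos: [517.1, -6.0, 78.1]
eef_rot: [-3.142, 0.0, 0.871]
wrist_force: [2.5, -0.7, 1.6]
finger_gap: 13.7
finger_force: 40.0
```

Request:
jog_arm:
  plan: [0,0,0,0,0,3.5,0,0,0,0,0,3.5]

```text
clock: 9.35
eef_pos: [517.2, -6.0, 78.5]
eef_rot: [3.141, -0.0, 0.931]
wrist_force: [0.0, -2.0, 7.8]
finger_gap: 13.8
finger_force: 40.0
```

Request:
jog_arm:
  plan: [0,0,0,0,0,3.5,0,0,0,0,0,3.5]

```text
clock: 9.55
eef_pos: [517.3, -6.0, 78.7]
eef_rot: [3.141, -0.0, 0.992]
wrist_force: [-0.7, -0.8, 9.1]
finger_gap: 13.5
finger_force: 40.0
```

Request:
jog_arm:
  plan: [0,0,0.001,0,0,0,0,0,0.002,0,0,0,0,0,0.002,0,0,0]

```text
clock: 9.85
eef_pos: [517.2, -6.0, 80.6]
eef_rot: [3.141, -0.0, 0.99]
wrist_force: [-0.5, 0.4, 7.4]
finger_gap: 13.9
finger_force: 40.0
```

```bash
python3 st.py
```

```text
clock 9.85
eef_pos [517.22606801  -5.97915916  80.62055021]
eef_rot [ 3.14124841e+00 -9.39459782e-05  9.90287454e-01]
wrist_force [-0.5143661   0.39253117  7.39804249]
moment [-0.11443477 -0.13999874 -0.02930123]
finger_gap 13.899465197094967
finger_force 39.98382210731506
```

Free: it rises with the spring. I'll lift gently.

Request:
jog_arm:
  plan: [0,0,0.002,0,0,0,0,0,0.004,0,0,0,0,0,0.006,0,0,0,0,0,0.008,0,0,0,0,0,0.008,0,0,0]

```text
clock: 10.35
eef_pos: [516.6, -5.9, 87.7]
eef_rot: [-3.14, 0.001, 0.992]
wrist_force: [0.1, -0.9, -2.0]
finger_gap: 13.5
finger_force: 40.0
```

Request:
jog_arm:
  plan: [0,0,0.01,0,0,0,0,0,0.02,0,0,0,0,0,0.03,0,0,0,0,0,0.04,0,0,0,0,0,0.05,0,0,0,0,0,0.06,0,0,0,0,0,0.06,0,0,0]

```text
clock: 11.05
eef_pos: [517.8, -6.0, 149.7]
eef_rot: [3.139, -0.001, 0.993]
wrist_force: [0.5, -0.1, -2.3]
finger_gap: 13.7
finger_force: 40.0
```

```bash
python3 st.py
python3 - <<'E'
from h import *
c=get_calibration("scene");p,d=camera("scene")
cv2.imwrite("pics/s5.png",cv2.resize(p[180:360,200:440,::-1],(720,540)))
E
```

```text
clock 11.05
eef_pos [517.80674281  -5.98186253 149.66011424]
eef_rot [ 3.13948030e+00 -1.13123688e-03  9.92619463e-01]
wrist_force [ 0.47049882 -0.14604615 -2.34244712]
moment [-0.03422509  0.00399901 -0.01282041]
finger_gap 13.70048273967069
finger_force 39.97704863548279
```

View pics/s5.png

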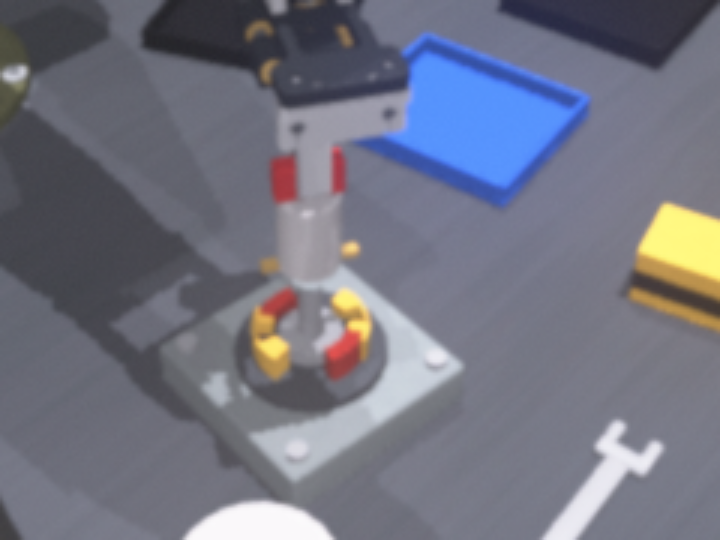

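The picture shows the cap hanging in the fingers clear above the bare shaft, with the lugs free of the keepers. Now to the tray.

Request:
jog_arm:
  plan: [-0.015,0.04,0,0,0,0,-0.03,0.08,0,0,0,0,-0.045,0.12,0,0,0,0,-0.06,0.16,0,0,0,0,-0.075,0.2,0,0,0,0,-0.09,0.24,0,0,0,0,-0.1,0.28,0,0,0,0,-0.106,0.3,0,0,0,0,-0.106,0.305,-0.03,0,0,0,-0.106,0.305,-0.06,0,0,0,-0.106,0.305,-0.085,0,0,0,-0.106,0.305,-0.1,0,0,0,-0.106,0.305,-0.108,0,0,0,-0.106,0.305,-0.112,0,0,0,-0.106,0.305,-0.115,0,0,0,-0.106,0.305,-0.117,0,0,0,-0.106,0.305,-0.117,0,0,0]

```text
clock: 12.8
eef_pos: [411.3, 299.1, 31.3]
eef_rot: [3.141, -0.001, 0.993]
wrist_force: [-0.8, -0.4, -1.2]
finger_gap: 13.4
finger_force: 40.0
```

```bash
python3 st.py
python3 - <<'E'
from m import *
for n in("scene","wrist","top"):
    c=get_calibration(n);p,d=camera(n);W,red,br,h,sa,v=masks(p,c,d);x,y,z=W[...,0],W[...,1],W[...,2]
    roi=(d>0)&(abs(x-412)<100)&(abs(y-300)<90)
    for nm,m,zz in(("redbar",roi&red&(z>40),89),("tray",(h>95)&(h<118)&(sa>150)&(v>70)&roi&(z<40),22)):
        for k in blobs(m,10)[:1]:
            print(n,nm,rect(c,k,zz),"zmax",np.percentile(z[m],98).round(1))
E
```

```text
clock 12.8
eef_pos [411.30797954 299.1464838   31.32449209]
eef_rot [ 3.14138766e+00 -5.28879309e-04  9.92536440e-01]
wrist_force [-0.78399862 -0.38374901 -1.24308358]
moment [ 0.02110581 -0.02654206 -0.0274908 ]
finger_gap 13.361066588662739
finger_force 39.97710406780243
scene redbar [412.6 274.6  34.6   9.9 127.9] zmax 91.5
scene tray [416.5 292.4 177.3 168.    6.3] zmax 23.7
wrist redbar [413.7 301.4  49.4  13.8  56.3] zmax 90.6
wrist tray [411.4 301.7 168.6 148.6   6.4] zmax 21.8
top tray [436.8 247.7 125.2  39.4   6.5] zmax 26.6
```

Request:
jog_arm:
  plan: [0,0,-0.0005,0,0,0,0,0,-0.001,0,0,0,0,0,-0.001,0,0,0]

```text
clock: 13.25
eef_pos: [411.3, 299.2, 30.3]
eef_rot: [3.141, -0.0, 0.993]
wrist_force: [-1.3, -0.0, 1.3]
finger_gap: 13.6
finger_force: 40.0
```

Contact with the floor. Release and rise.

Request:
jog_arm:
  plan: [0,0,0,0,0,0,0,0,0,0,0,0,0,0,0,0,0,0,0,0,0,0,0,0,0,0,0,0,0,0,0,0,0.01,0,0,0,0,0,0.03,0,0,0,0,0,0.06,0,0,0,0,0,0.1,0,0,0,0,0,0.13,0,0,0,0,0,0.13,0,0,0]
  claw: 0.05

```text
clock: 14.35
eef_pos: [412.6, 300.0, 164.9]
eef_rot: [3.138, -0.007, 0.993]
wrist_force: [-0.1, -0.3, -0.0]
finger_gap: 50.2
finger_force: 0.0
```

```bash
python3 st.py
python3 - <<'E'
from m import *
for n in("scene","wrist"):
    c=get_calibration(n);p,d=camera(n);W,red,br,h,sa,v=masks(p,c,d);x,y,z=W[...,0],W[...,1],W[...,2]
    roi=(d>0)&(abs(x-412)<100)&(abs(y-300)<90)
    m=roi&red&(z>82)
    for k in blobs(m,10)[:1]: print(n,rect(c,k,89),"z",np.percentile(z[m],[10,50,90]).round(1))
    # refine the shaft / stud and spacer now that the shaft is bare
    if n=="scene": a=p[180:330,220:420,::-1]
    else: b=p[::1,:,::-1]
cv2.imwrite("pics/c6.png",np.hstack([cv2.resize(a,(400,300)),cv2.resize(b,(400,300))]))
E
```

```text
clock 14.35
eef_pos [412.64445766 300.0275603  164.88372269]
eef_rot [ 3.13849983 -0.00670932  0.99266228]
wrist_force [-0.14532469 -0.28485903 -0.01331973]
moment [-0.05655622 -0.05312632  0.00907564]
finger_gap 50.182500774278694
finger_force 0.0
scene [416.  294.4  44.   20.6  62.9] z [83.6 88.5 90.5]
wrist [412.1 299.5  43.5  12.8  57.1] z [87.1 88.2 89.2]
```

View pics/c6.png

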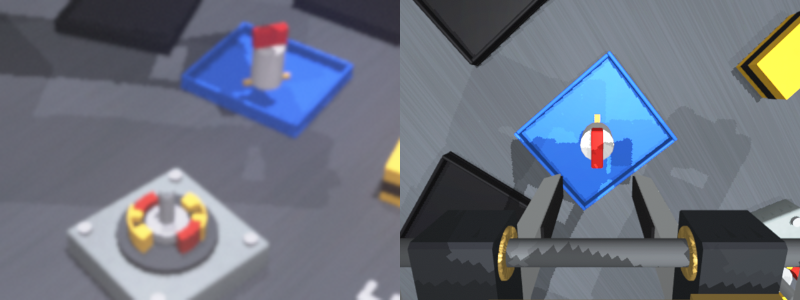

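The cap stands upright in the blue tray, at (270,55) in the left view and (597,145) in the right. The shaft is bare. I'll take another look at shaft and spacer from the wrist.

Request:
jog_arm:
  plan: [0,0,0.04,0,0,0,0.073,-0.302,0.11,0,0,-63.5,0.073,-0.302,0.11,0,0,-63.5,0.073,-0.302,0.11,0,0,-63.5,0.073,-0.302,0.11,0,0,-63.5,0.073,-0.302,0.11,0,0,-63.5,0.073,-0.302,0.11,0,0,-63.5,0.073,-0.302,0.11,0,0,-63.5,0.073,-0.302,0.11,0,0,-63.5,0.073,-0.302,0.11,0,0,-63.5,0.073,-0.302,0.11,0,0,-63.5]

```text
clock: 15.55
eef_pos: [483.8, -2.7, 269.2]
eef_rot: [3.142, 0.002, -0.113]
wrist_force: [0.4, -0.5, -0.1]
finger_gap: 50.0
finger_force: 0.0
```

```bash
python3 st.py
python3 - <<'E'
from m import *
c=get_calibration("wrist");p,d=camera("wrist");np.savez("pics/w7.npz",p=p,d=d,c=c)
W,red,br,h,sa,v=masks(p,c,d);x,y,z=W[...,0],W[...,1],W[...,2];ok=d>0
near=ok&(abs(x-517)<25)&(abs(y+6)<25)
for nm,m,zz in(("shafttop",near&(z>96),100),("washer",near&(z>56)&(z<63.5)&(sa<60),60.5),("flange",ok&(z>42)&(z<51)&(abs(x-517)<60)&(abs(y+6)<60),46)):
    for k in blobs(m,8)[:1]:
        q=ray(c,k,zz)[:,:2].astype(np.float32);print(nm,cv2.minEnclosingCircle(q),rect(c,k,zz),np.percentile(z[m],[50,98]).round(1))
m=br&ok&(abs(x-478)<30)&(abs(y+297)<30)
for k in blobs(m&(z>30),20)[:1]:
    q=ray(c,k,34)[:,:2].astype(np.float32);print("spacer",cv2.minEnclosingCircle(q),rect(c,k,34))
E
```

```text
clock 15.55
eef_pos [483.84321726  -2.70232963 269.17093619]
eef_rot [ 3.14158062e+00  1.63734680e-03 -1.13327197e-01]
wrist_force [ 0.40075983 -0.47735361 -0.12575702]
moment [0.04137839 0.02325198 0.00205991]
finger_gap 49.98230624614005
finger_force 0.0
shafttop ((243.12820434570312, 8.777496337890625), 172.70877075195312) [275.3  -2.2 343.7 114.2  70.9] [419.1 421. ]
washer ((518.0448608398438, -6.159080505371094), 21.748233795166016) [518.1  -6.2  42.7  42.6 128.7] [59.7 61.4]
flange ((518.1469116210938, -6.246792316436768), 51.59544372558594) [518.1  -6.2 102.5 101.9 173.5] [45.2 47. ]
spacer ((478.3530578613281, -295.12353515625), 17.471118927001953) [ 478.6 -295.2   34.6   31.5   83.5]
```

Request:
jog_arm:
  plan: [-0.0056,-0.294,-0.12,0,0,0,-0.0056,-0.294,-0.12,0,0,0,-0.0056,-0.294,-0.12,0,0,0,-0.0056,-0.294,-0.12,0,0,0,-0.0056,-0.294,-0.12,0,0,0,-0.0056,-0.294,-0.12,0,0,0,-0.0056,-0.294,-0.12,0,0,0,-0.0056,-0.294,-0.165,0,0,0,-0.0056,-0.294,-0.21,0,0,0,-0.0056,-0.294,-0.24,0,0,0,-0.0056,-0.294,-0.24,0,0,0,-0.0056,-0.294,-0.24,0,0,0]
  claw: 0.06
  force: 30

```text
clock: 16.8
eef_pos: [479.2, -296.6, 31.1]
eef_rot: [3.141, -0.0, -0.114]
wrist_force: [-0.4, 0.5, 1.4]
finger_gap: 60.5
finger_force: 0.0
```

```bash
python3 st.py
python3 - <<'E'
from m import *
c=get_calibration("wrist");p,d=camera("wrist")
W,red,br,h,sa,v=masks(p,c,d);x,y,z=W[...,0],W[...,1],W[...,2];ok=d>0
m=br&ok&(abs(x-478)<30)&(abs(y+297)<30)
for k in blobs(m&(z>30),20)[:1]:
    q=ray(c,k,34)[:,:2].astype(np.float32);print("spacer",cv2.minEnclosingCircle(q),rect(c,k,34),k.min(0),k.max(0))
print([ (r,W[r,230].round(),W[r,400].round()) for r in range(270,300,5)])
cv2.imwrite("pics/w8.png",p[:,:,::-1])
E
```

```text
clock 16.8
eef_pos [ 479.23747395 -296.5520428    31.13860504]
eef_rot [ 3.14140603e+00 -4.49177038e-04 -1.14184330e-01]
wrist_force [-0.43431951  0.45254948  1.41313208]
moment [ 0.04507536  0.02108898 -0.03241938]
finger_gap 60.46989604897887
finger_force 0.0
spacer ((478.8587951660156, -297.1695556640625), 16.98284912109375) [ 478.8 -297.    33.5   32.7   36.1] [284 245] [347 305]
[(270, array([ 477., -245.,    2.]), array([ 464., -348.,   -1.])), (275, array([ 474., -244.,    3.]), array([ 461., -347.,   -1.])), (280, array([ 472., -244.,    4.]), array([ 458., -347.,   -1.])), (285, array([ 493., -262.,   77.]), array([ 485., -334.,   75.])), (290, array([ 493., -263.,   81.]), array([ 485., -333.,   82.])), (295, array([ 493., -264.,   87.]), array([ 486., -331.,   89.]))]
```

View pics/w8.png

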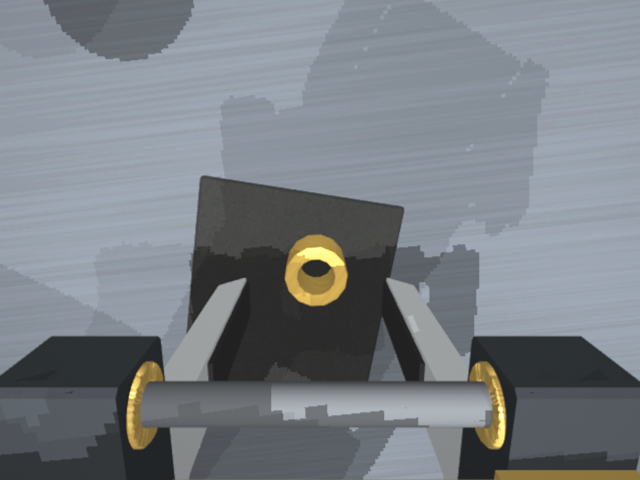

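The spacer at (316,270) is centred between the fingers, at (478.8,-297.1) against TCP (479,-297). Descend and grip.

Request:
jog_arm:
  plan: [0,0,-0.02,0,0,0,0,0,-0.035,0,0,0,0,0,-0.045,0,0,0,0,0,-0.05,0,0,0,0,0,-0.0535,0,0,0,0,0,-0.0535,0,0,0]

```text
clock: 17.45
eef_pos: [478.6, -297.0, -23.4]
eef_rot: [-3.142, 0.0, -0.116]
wrist_force: [-1.3, -0.6, 0.2]
finger_gap: 60.1
finger_force: 0.0
```

Request:
jog_arm:
  plan: [0,0,0,0,0,0,0,0,0,0,0,0,0,0,0,0,0,0,0,0,0,0,0,0,0,0,0,0,0,0,0,0,0,0,0,0]
  claw: 0.02
  force: 30

```text
clock: 18.05
eef_pos: [478.7, -297.0, -23.2]
eef_rot: [3.141, -0.0, -0.116]
wrist_force: [-0.4, -0.4, 3.4]
finger_gap: 33.4
finger_force: 30.0
```

```bash
python3 st.py
```

```text
clock 18.05
eef_pos [ 478.677351   -296.98697616  -23.23104808]
eef_rot [ 3.14148662e+00 -2.85193672e-04 -1.15669102e-01]
wrist_force [-0.39234118 -0.35988124  3.35343409]
moment [0.21916361 0.08452201 0.01622208]
finger_gap 33.36061416195009
finger_force 30.000544097274542
```

Request:
jog_arm:
  plan: [0,0,0.02,0,0,0,0,0,0.06,0,0,0,0,0,0.1,0,0,0,0.003,0.02,0.13,0,0,0,0.008,0.06,0.13,0,0,0,0.0135,0.1,0.13,0,0,0,0.019,0.14,0.13,0,0,0,0.0245,0.18,0.13,0,0,0,0.03,0.22,0.13,0,0,0,0.035,0.26,0.13,0,0,0,0.0385,0.285,0.13,0,0,0,0.0395,0.291,0.13,0,0,0,0.0395,0.291,0.12,0,0,0,0.0395,0.291,0.11,0,0,0,0.0395,0.291,0.105,0,0,0,0.0395,0.291,0.105,0,0,0]

```text
clock: 19.65
eef_pos: [517.4, -6.8, 80.3]
eef_rot: [3.141, 0.002, -0.117]
wrist_force: [-0.6, -0.1, -2.2]
finger_gap: 33.0
finger_force: 30.0
```

```bash
python3 st.py
python3 - <<'E'
from m import *
s=manip.read_state();t=s['eef_pos'];c=get_calibration("wrist");p,d=camera("wrist")
W,red,br,h,sa,v=masks(p,c,d);x,y,z=W[...,0],W[...,1],W[...,2];ok=d>0
m=br&ok&(abs(x-518)<30)&(abs(y+6)<30)&(z>85)
print("z top",np.percentile(z[m],[2,50,98]).round(1))
zt=np.percentile(z[m],95)
for k in blobs(m,20)[:1]:print("spacer",rect(c,k,zt-1),k.min(0),k.max(0))
cs=ok&(z>31)&(z<41)&(sa<60)
cv2.imwrite("pics/w9.png",p[150:450,120:520,::-1])
E
```

```text
clock 19.65
eef_pos [517.3821817   -6.8197872   80.30695834]
eef_rot [ 3.14146844e+00  2.07088854e-03 -1.17048834e-01]
wrist_force [-0.59187461 -0.10505845 -2.15361038]
moment [ 0.06069264  0.07944273 -0.00226934]
finger_gap 32.979027977490546
finger_force 29.99961180612445
z top [111.5 136.5 238.8]
spacer [564.9 -12.7  15.   12.1 174.7] [275 261] [356 355]
```

View pics/w9.png

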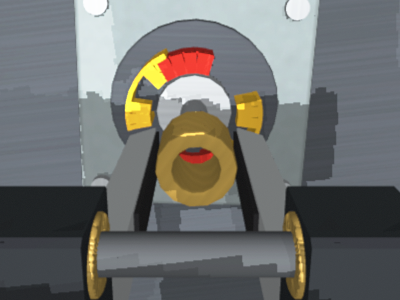

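The spacer is held upright over the stud, with its bore at about (197,165) in the crop just above the shaft end. Lower in stages while watching the force.

Request:
jog_arm:
  plan: [0,0,-0.003,0,0,0,0,0,-0.006,0,0,0,0,0,-0.009,0,0,0,0,0,-0.012,0,0,0,0,0,-0.015,0,0,0]

```text
clock: 20.2
eef_pos: [518.1, -5.9, 66.3]
eef_rot: [-3.142, -0.0, -0.116]
wrist_force: [0.5, -0.4, -0.9]
finger_gap: 33.4
finger_force: 30.0
```

Request:
jog_arm:
  plan: [0,0,-0.003,0,0,0,0,0,-0.006,0,0,0,0,0,-0.009,0,0,0,0,0,-0.012,0,0,0]

```text
clock: 20.6
eef_pos: [518.0, -6.0, 54.3]
eef_rot: [-3.142, 0.0, -0.116]
wrist_force: [0.2, -0.9, -2.0]
finger_gap: 33.1
finger_force: 30.0
```

Request:
jog_arm:
  plan: [0,0,-0.004,0,0,0,0,0,-0.008,0,0,0,0,0,-0.012,0,0,0,0,0,-0.016,0,0,0,0,0,-0.019,0,0,0,0,0,-0.019,0,0,0]

```text
clock: 21.2
eef_pos: [517.8, -5.9, 35.1]
eef_rot: [3.142, 0.001, -0.116]
wrist_force: [0.6, -0.1, -1.5]
finger_gap: 33.2
finger_force: 30.0
```

Request:
jog_arm:
  plan: [0,0,-0.001,0,0,0,0,0,-0.001,0,0,0,0,0,-0.001,0,0,0]

```text
clock: 21.5
eef_pos: [518.1, -5.9, 34.7]
eef_rot: [-3.142, -0.0, -0.116]
wrist_force: [-0.1, 0.4, -1.4]
finger_gap: 33.5
finger_force: 30.0
```

Request:
jog_arm:
  plan: [0,0,-0.001,0,0,0,0,0,-0.001,0,0,0,0,0,-0.001,0,0,0]

```text
clock: 21.8
eef_pos: [518.0, -6.0, 33.5]
eef_rot: [-3.142, 0.0, -0.116]
wrist_force: [-0.3, 0.7, -1.5]
finger_gap: 33.5
finger_force: 30.0
```

Request:
jog_arm:
  plan: [0,0,-0.0005,0,0,0,0,0,-0.0005,0,0,0,0,0,-0.0005,0,0,0]

```text
clock: 22.1
eef_pos: [518.1, -6.0, 33.3]
eef_rot: [3.142, -0.0, -0.116]
wrist_force: [-1.2, 0.2, 3.4]
finger_gap: 33.1
finger_force: 30.0
```

Contact with the washer at the expected height. Let go and rise.

Request:
jog_arm:
  plan: [0,0,0,0,0,0,0,0,0,0,0,0,0,0,0,0,0,0,0,0,0,0,0,0,0,0,0,0,0,0,0,0,0,0,0,0,0,0,0.01,0,0,0,0,0,0.03,0,0,0,0,0,0.06,0,0,0,0,0,0.1,0,0,0,0,0,0.14,0,0,0,0,0,0.18,0,0,0,0,0,0.18,0,0,0,0,0,0.18,0,0,0]
  claw: 0.055

```text
clock: 23.5
eef_pos: [518.1, -6.0, 213.8]
eef_rot: [-3.142, -0.002, -0.116]
wrist_force: [0.1, -0.5, -0.4]
finger_gap: 55.0
finger_force: 0.0
```

```bash
python3 st.py
python3 - <<'E'
from m import *
c=get_calibration("wrist");p,d=camera("wrist")
W,red,br,h,sa,v=masks(p,c,d);x,y,z=W[...,0],W[...,1],W[...,2];ok=d>0
m=br&ok&(abs(x-518)<20)&(abs(y+6)<20)&(z>84)
for k in blobs(m,20)[:1]:print("spacer",rect(c,k,90.5),np.percentile(z[m],[5,50,95]).round(1))
p2,_=camera("scene")
cv2.imwrite("pics/f10.png",np.hstack([cv2.resize(p2[180:330,220:420,::-1],(400,300)),cv2.resize(p[:,:,::-1],(400,300))]))
E
```

```text
clock 23.5
eef_pos [518.11615046  -5.95629948 213.81168573]
eef_rot [-3.14157043e+00 -1.56704141e-03 -1.15680631e-01]
wrist_force [ 0.14480278 -0.45517013 -0.39467863]
moment [0.04545788 0.02852494 0.02279382]
finger_gap 55.03229204186969
finger_force 0.0
spacer [518.5  -7.   33.4  31.2 173.3] [87.4 89.4 90.8]
```

View pics/f10.png

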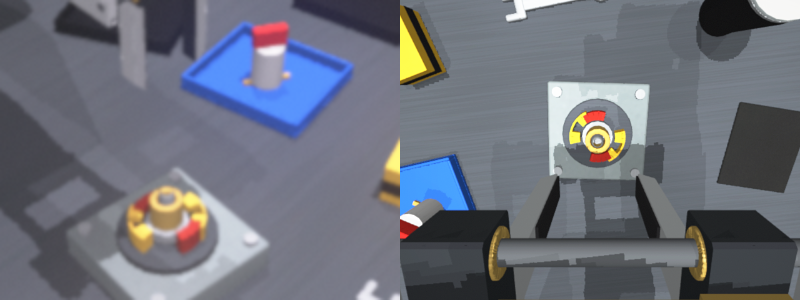

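The picture shows the spacer seated on the shaft ((165,205) left, (598,140) right) with its top at z≈90, as expected. The cap is upright in the blue tray and the gripper is clear.

```bash
python3 -c "
from cell import manip;print(manip.sign_off())"
```

```text
the job is handed in; nothing more can be done
None
```

The job is handed in at about 24 s: the cap stands upright in the blue tray and the spacer rests on the sprung washer, with the tumbler, carton and wrench never touched; the first grip closed on nothing because the real fingertips are about 38 mm short of the reported TCP, which I measured and allowed for.

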